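Take off the run of a spot on a chromatography plate with sprung forceps

ROBOT

A 6-joint arm with a two-finger parallel gripper is mounted at the origin on the work surface. World frame = base frame: x ahead of the robot, y to its left, z up, the work surface at z = 0. Lengths are in m, angles in degrees, forces in N, time in s.
With the tool pointing down it reaches from about 0.3 to 0.75 m from the base axis. Payload 8.5 kg.
Tool frame: the origin (TCP) lies at the very end of the fingers, on their centre line; the grasp point (between the pads) lies 19 mm behind it; z points along the fingers, y is the line along which they close (so a half turn about z gives the same grasp; the last joint's range is limited). The gripper opens to 85 mm and grips with 20 to 120 N. Pads are 22 mm wide; open, the fingers measure 114 mm over their backs; the gripper's body (76 mm by 85 mm) begins 54 mm behind the grasp point. The pads swing forward as they close: fully open they stand 13 mm farther back than shut.
Start: joints at [-77.538, 21.807, 74.336, -0, 83.858, -12.336], TCP at [0.231, -0.499, 0.231] pointing down, gripper open.
Joint ranges: [-178.18, 178.18], [-50.72, 133.34], [12.68, 142.11], [-81.47, 261.47], [9.98, 163.14], [-165.26, 165.26]. Speed limits (degrees/s): [136.94, 136.94, 180, 180, 180, 180].

INTERFACE

Orientations are given as a 3x3 rotation matrix whose columns are the frame's x, y, z axes.
In Python, from rig import env, optics, spotter gives the robot as it stands.
- The arm moves only by the shell command python3 -m crank 'ROWS' [FORCE]. ROWS is JSON, one flat list of numbers, 5 for each row, row after row: the finger opening in cm, from 0 to 8.54, then the shift along the tool's x, y, z in cm, then the turn about the tool's z in rad. A call has exactly 8 rows; each row shifts and turns the commanded pose from where the row before left it, along the tool's axes as they then stand; what a row does not reach is not made up. A row lasts 1/12 s, in which the tool goes at most 41.7 mm and 7.16 degrees, less where a joint would pass 70% of its speed; a pose out of reach is approached as far as the arm can. A call is refused whole if a number of a shift passes 4.17 or a number of a turn 0.125, either way. A call with a gripper value outside its range is refused whole. The fingers move at their own pace and stop on an object; FORCE is the grip in N (left out, the last holds). Time passes only in rows, so rows that do not move let the fingers close, or fill a call up. It gives the time, the measured TCP pose, the force, the opening and the grip force at its end, in the units of the state.
- env.observe(): the state, without advancing time (a new reading comes with each control period).
- optics.get_image(name): name is "side" or "top"; returns a dict with "color" (420x560x3 uint8, red, green, blue), "intrinsics" (3x3 intrinsics, pixels), "pose" (4x4, takes a point from camera to world coordinates). Camera axes: x right, y up, looking along -z (the intrinsics and any distortion apply to the point x, -y, -z); pixel columns grow to the right and rows downward; lengths in m; the calibration is good to about 2 mm. A picture is of the moment at which its call begins. There is no depth.
- env.close_job(): hands the job in; it is judged then, once.
Trained networks look in a picture, given as the dict that the camera call returned (one of the last four; its "shot" number tells which), for a name from the list of things; names that differ only in an ending like _2 or _b are one class to them, and where a whole thing is asked for, a point or a joint stands for the part that bears it (a point fixed in the world has none). Each returns a list of dicts, best first, with "score" (0 to 1); they miss things now and then, are a little off and sometimes report something else, mostly with a low value. They report only what shows in the picture. A call takes as long as a camera call. They do not tell look-alikes from the thing itself.
- spotter.look_for(picture, query): "at" ([column, row] as shares, 0 to 1, of the picture: columns of its width, rows of its height, amid what is visible of it).
The state is a dict: "time_s": time; "q": joint angles; "qvel": joint speeds; "joint_efforts": joint torques, N m; "position": TCP position; "tool_rot": TCP orientation; "ft_force": force on the tool from outside, world axes, zero at the start; "wrist_torque": the same for the moment, N m; "grip_width": finger opening in m; "gripper_force": force on a finger pad.
Only numpy, scipy, OpenCV 4.12 (cv2) and the standard library are available. Lean on these libraries where they do the work, as an engineer would, in place of code of your own. Each camera call takes 0.05 s, during which the arm holds its last target. There are 200 camera calls.

TASK

Measure how far the spot on the thin-layer plate has run: lift the sprung forceps off their wooden rest and use them like dividers, squeezing them until one point stands over the dot on the pencilled start line and the other over the centre of the dark spot. Keep both points just above the plate, clear of its delicate coating but less than a centimetre up, never touch the plate, and leave the glassware standing where it is. Finish like that, still holding the forceps steady at that opening in the gripper: do not put them down or let go.

Things in the scene. Friction and masses are not known exactly. Their poses are not given: they have to be found in the camera images.
- forceps_mid (a point): Steel forceps with bent noses, 200 mm, 80 g, on their side on the rest, arms spread level. This point: midway between the arms at their serrated finger grips, 118 mm from the butt, half-way up the arms, 40 mm above the bench, 18 mm ahead of the balance point. x runs towards the points, z up, arms close along y. Grips: flat upright strips 45 mm long centred here, 14 mm high, 3 mm thick, 47 mm over their outsides when open.
- point_a (a point): The very end of one forceps point (+y arm): with the arms open 72 mm ahead, 25 mm to +y and 25 mm below forceps_mid. The noses bend down from 48 mm ahead of forceps_mid; they are 3 to 4 mm thick. Squeezed evenly, the points stay 72 mm ahead of and 25 mm below the middle of the grips.
- point_b (a point): The very end of the other forceps point (-y arm): with the arms open 72 mm ahead, 25 mm to -y and 25 mm below forceps_mid, so 50 mm from point_a.
- forceps_butt (a point): The joined end of the forceps, where the arms meet and spring, 118 mm behind forceps_mid; the steel goes on 15 mm farther back.
- forceps_arm (a joint): How far the forceps are squeezed, rad: 0 sprung open, growing as the arms close. The points' gap is 383 mm x sin(0.1308 - value/2): 50 mm at 0, 40 at 0.053, 30 at 0.105, 20 at 0.157. Width over the grips' outsides at forceps_mid: 47, 41, 35 and 28 mm in turn (0.62 mm per mm of gap). The squeeze takes 5 to 6 N at first, 14 N at 20 mm gap.
- rest: Wooden forceps rest, fixed: base 160 x 80 x 8 mm with two upright cross ridges 80 mm wide, 8 mm thick, tops 35 mm above the bench, with 4 mm lips at their ends. Origin on the bench within 6 mm of under forceps_mid, x along the forceps (within 0.04 rad) towards the points; ridges 83 mm behind and 38 mm ahead of it, base from 102 mm behind to 58 mm ahead.
- plate: Thin-layer chromatography plate fixed flat on the bench: white-coated glass 100 (x) x 50 (y) x 2 mm, origin at the centre of its underside, x the way the spot ran. Across it go a pencilled start line with a dot, 15 mm from the -x end, and a thinner line 8 mm from the +x end (solvent front, not needed).
- start (a point): The dot, 5 mm wide, at the middle of the pencilled start line, on the plate's top face. Axes as the plate's.
- spot_centre (a point): Centre of the dark round spot, 10 mm across, on the plate's top face, straight ahead (+x of the plate) of the start dot by 20 to 40 mm. Axes as the plate's.
- flask: Bystander: glass conical flask, 82 mm wide, 135 mm tall; origin at its underside.
- wash_bottle: Bystander: white plastic wash bottle with a bent spout, 70 mm wide, 212 mm tall; origin at its underside.
- jar: Bystander: glass developing jar with a black lid, 68 mm wide, 95 mm tall; origin at its underside.
- vial: Bystander: small amber sample vial with a black cap, 24 mm wide, 46 mm tall; origin at its underside.
There are look-alikes about, which are no part of the job. What is meant by the plate is not yellow, and is the smaller of those in its own colour.

How it is judged:
By the outcome, as a careful person would: the job done as asked, in the order asked, and still so for the second after the job is handed in, while the arm keeps its last pose, push and grip.
It also fails if it takes over 32 s, if anything falls off the work surface, if the arm or the gripper's body presses on something with over 40 N, if the wrist force passes 120 N, or if a joint passes its speed limit or range.

## Working session

There is one attempt and no reset: what is moved stays moved. The work goes in short steps, Python scripts to look and compute and a shell command to move; the robot and the scene stay as the last step left them, time stands still between calls to the robot, and variables do not carry over. Pictures are saved under pics/ and viewed, at most 10 in all, crops included, and the job is handed in when it is done.

```bash
ls; mkdir -p pics
python3 - <<'E'
from rig import env, optics, spotter
import cv2
print(env.observe())
for n in("side","top"):
    p=optics.get_image(n); cv2.imwrite(f"pics/{n}0.png",p["color"][:,:,::-1]); print(n,p["intrinsics"],p["pose"],[k for k in p])
    for q in["forceps_mid","point_a","forceps_butt","rest","plate","start","spot_centre","flask","wash_bottle","jar","vial"]:
        print(q,[([round(a*s,1) for a,s in zip(d["at"],(560,420))],round(d["score"],2)) for d in spotter.look_for(p,q)[:4]])
E
```

```text
pics
{'time_s': 0.0, 'q': array([-7.75395295e+01,  2.18393747e+01,  7.43856706e+01,  4.39272662e-04,
        8.38584141e+01, -1.23370478e+01]), 'qvel': array([-0.09498259,  0.00755422, -0.00838494, -0.05609466,  0.01209891,
        0.08652261]), 'joint_efforts': array([-9.04799545e-04, -4.48463702e+01, -2.31279480e+01, -2.33769424e-04,
        4.77473499e-03,  1.06875592e-05]), 'position': array([ 0.23059885, -0.49899039,  0.23072153]), 'tool_rot': array([[ 9.07796041e-01,  4.19411795e-01, -3.06850388e-04],
       [ 4.19411786e-01, -9.07794980e-01,  1.42397466e-03],
       [ 3.18674525e-04, -1.42137523e-03, -9.99998939e-01]]), 'ft_force': array([ 0.2415438 ,  0.10134276, -0.00668935]), 'wrist_torque': array([-0.03725244, -0.01218874, -0.01740827]), 'gripper_force': 0.0, 'grip_width': 0.08543610646050699}
side [[435.80039227   0.         278.09482154]
 [  0.         435.80039227 212.2005006 ]
 [  0.           0.           1.        ]] [[-0.97218415  0.1255394  -0.19773174  0.39739561]
 [-0.23407116 -0.5506282   0.80126105  0.88148807]
 [-0.00828684  0.82525659  0.56469716  0.68191179]
[... 718 characters left out ...]
  1.        ]] [[-0.09011842  0.97527114 -0.20180405  0.36964902]
 [-0.99592724 -0.08880976  0.01554874  0.01446934]
 [-0.00275793  0.20238337  0.97930249  1.21400339]
 [ 0.          0.          0.          1.        ]] ['color', 'intrinsics', 'pose', 'shot']
forceps_mid [([162.0, 256.8], 0.71), ([157.4, 260.4], 0.3)]
point_a [([119.2, 265.5], 0.73)]
forceps_butt [([113.9, 262.4], 0.75)]
rest [([152.0, 251.4], 0.96)]
plate [([263.2, 200.7], 0.97), ([314.6, 243.5], 0.96), ([366.1, 231.0], 0.73)]
start [([362.7, 227.7], 0.79), ([266.6, 204.1], 0.71), ([311.6, 246.0], 0.68)]
spot_centre []
flask []
wash_bottle [([420.2, 206.5], 0.98), ([177.6, 170.3], 0.23)]
jar [([322.4, 128.0], 0.84)]
vial []
```

Run:
```python
import cv2
a=cv2.imread("pics/top0.png");b=cv2.imread("pics/side0.png")
cv2.imwrite("pics/t1.png",cv2.resize(a[110:310,80:460],(800,421),interpolation=cv2.INTER_CUBIC))
cv2.imwrite("pics/t2.png",cv2.resize(a[160:280,230:390],(800,600),interpolation=cv2.INTER_CUBIC))
```

```text
(no output)
```

View pics/t1.png

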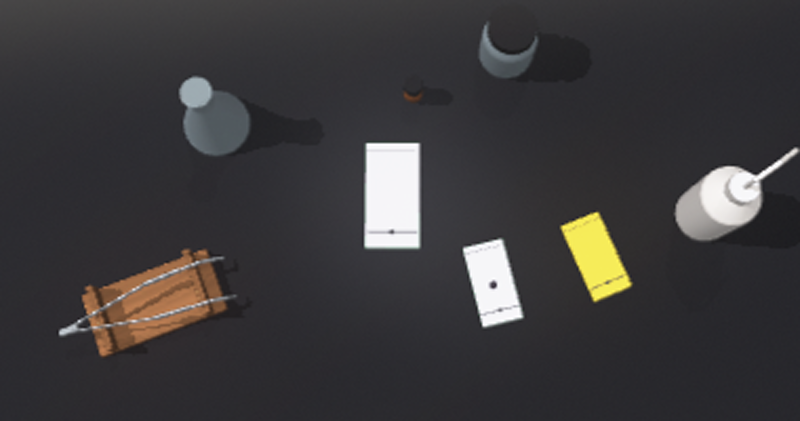

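View pics/t2.png

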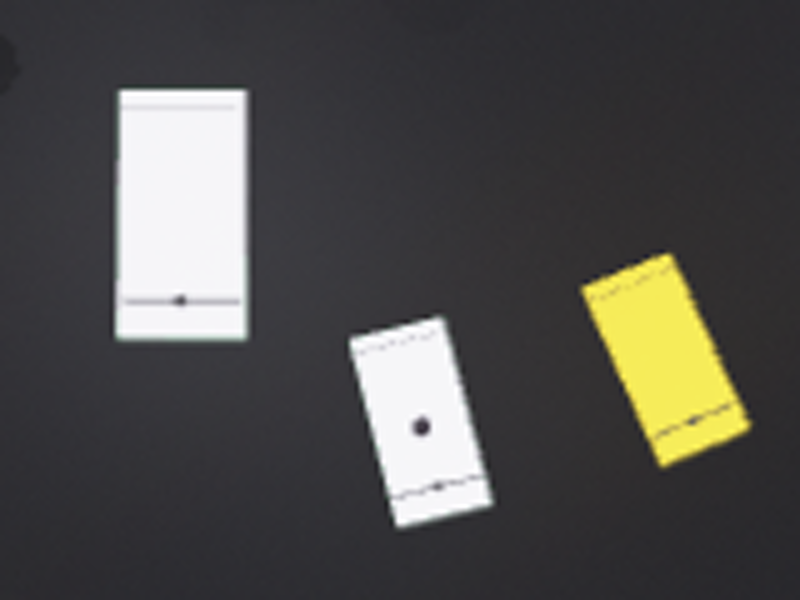

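View pics/side0.png

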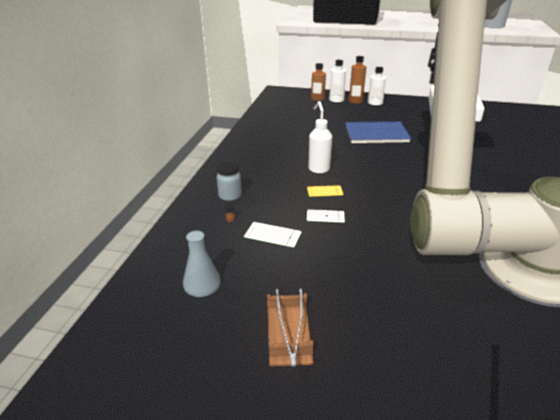

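The small white plate (right of the large white one, dot near top-pixel (317,257), spot near (314,245)) is the target. The forceps lie on the rest at the left, with their points towards -y. Next I'll measure both.

```bash
cat > h.py <<'E'
import numpy as np, cv2
def proj(p,X):
    T=np.linalg.inv(p["pose"]); X=np.atleast_2d(X); c=X@T[:3,:3].T+T[:3,3]
    u=np.c_[c[:,0],-c[:,1],-c[:,2]]@p["intrinsics"].T
    return u[:,:2]/u[:,2:]
def plane(p,uv,z):
    uv=np.atleast_2d(uv); d=np.c_[uv,np.ones(len(uv))]@np.linalg.inv(p["intrinsics"]).T
    d=d*[1,-1,-1]@p["pose"][:3,:3].T; o=p["pose"][:3,3]
    return o+d*((z-o[2])/d[:,2])[:,None]
E
python3 - <<'E'
from h import *
from rig import env, optics
import pickle
P={}
for n,roi,(fx,fy) in (("top",(290,210,340,275),(314.6,243.5)),("side",(300,205,350,228),(325.6,214.3))):
    p=optics.get_image(n);P[n]=p;c=p["color"]
    x0,y0,x1,y1=roi; s=8
    g=cv2.cvtColor(c,cv2.COLOR_RGB2GRAY)[y0:y1,x0:x1]
    G=cv2.resize(g,None,fx=s,fy=s,interpolation=cv2.INTER_CUBIC)
    m=(G>140).astype(np.uint8)
    cs,_=cv2.findContours(m,cv2.RETR_EXTERNAL,cv2.CHAIN_APPROX_NONE); k=max(cs,key=cv2.contourArea)
    uv=(k[:,0]+.5)/s-.5+[x0,y0]
    W=plane(p,uv,.002)[:,:2]*1000
    r=cv2.minAreaRect(W.astype(np.float32)); print(n,"plate rect mm",r)
    # dark blobs inside
    f=np.zeros_like(m);cv2.drawContours(f,[k],-1,1,-1);f=cv2.erode(f,np.ones((17,17)))
    ys,xs=np.nonzero(f);w=np.clip(235.-G[ys,xs],0,None);w[w<40]=0
    np_=plane(p,np.c_[xs+.5,ys+.5]/s-.5+[x0,y0],.002)[:,:2]*1000
    c0=np.array(r[0]);b=cv2.boxPoints(r);e=[b[1]-b[0],b[2]-b[1]];L=max(e,key=np.linalg.norm);L=L/np.linalg.norm(L);L*=np.sign(L[0])
    a=(np_-c0)@L;t=(np_-c0)@[-L[1],L[0]]
    print("L",L,"bins",[(i,int(w[(a>=i)&(a<i+3)].sum()/1000)) for i in range(-48,48,3)])
    sp=(a>-22)&(a<30)&(w>0)
    print("spot a,t",np.average(a[sp],weights=w[sp]),np.average(t[sp],weights=w[sp]),"world",np.average(np_[sp],axis=0,weights=w[sp]))
pickle.dump(P,open("p0.pkl","wb"))
a=P["top"]["color"][...,::-1];b=P["side"]["color"][...,::-1]
A=cv2.resize(a[220:290,100:200],(800,560),interpolation=cv2.INTER_CUBIC)
B=cv2.resize(b[280:375,255:325],(442,600),interpolation=cv2.INTER_CUBIC)
cv2.imwrite("pics/fa.png",A);cv2.imwrite("pics/fb.png",B)
E
```

```text
top plate rect mm ((507.3451843261719, -100.27506256103516), (101.19828796386719, 51.5990104675293), 8.558765411376953)
L [0.98886377 0.14882371] bins [(-48, 0), (-45, 0), (-42, 0), (-39, 3), (-36, 28), (-33, 1), (-30, 0), (-27, 0), (-24, 0), (-21, 0), (-18, 0), (-15, 0), (-12, 0), (-9, 11), (-6, 38), (-3, 35), (0, 9), (3, 0), (6, 0), (9, 0), (12, 0), (15, 0), (18, 0), (21, 0), (24, 0), (27, 0), (30, 0), (33, 0), (36, 0), (39, 0), (42, 0), (45, 0)]
spot a,t -3.1631813067093284 0.07153154207552023 world [ 504.2065835  -100.67508397]
side plate rect mm ((506.74139404296875, -96.93167114257812), (103.58788299560547, 58.29749298095703), 8.719372749328613)
L [0.9884427 0.1515951] bins [(-48, 0), (-45, 0), (-42, 0), (-39, 0), (-36, 0), (-33, 0), (-30, 0), (-27, 0), (-24, 0), (-21, 0), (-18, 0), (-15, 0), (-12, 0), (-9, 0), (-6, 5), (-3, 4), (0, 0), (3, 0), (6, 0), (9, 0), (12, 0), (15, 0), (18, 0), (21, 0), (24, 0), (27, 0), (30, 0), (33, 0), (36, 0), (39, 0), (42, 0), (45, 0)]
spot a,t -3.2889504430764083 -0.7928043241872668 world [503.61064044 -98.21390147]
```

View pics/fa.png

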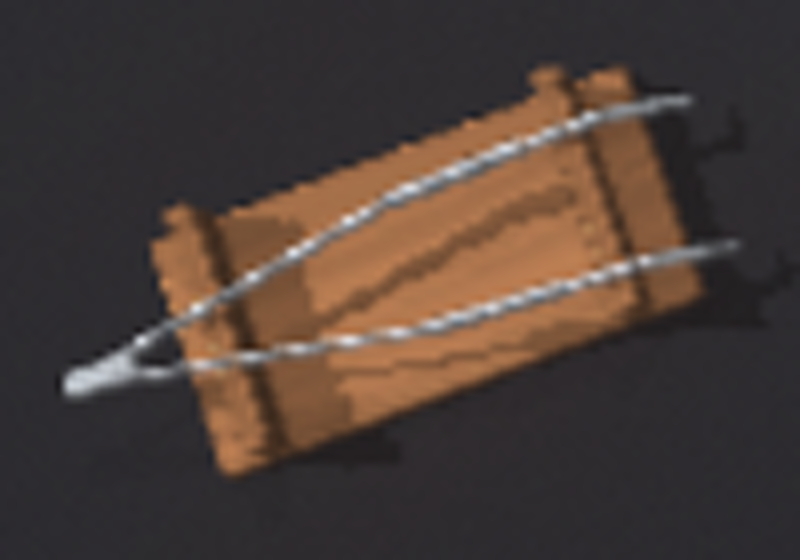

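View pics/fb.png

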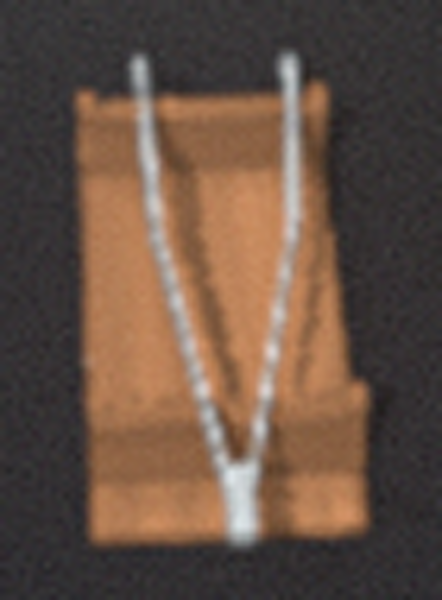

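Run:
```python
from h import *
import pickle
from scipy.optimize import least_squares
P=pickle.load(open("p0.pkl","rb"))
t=lambda x,y:[(x+.5)/8-.5+100,(y+.5)/8-.5+220]
s=lambda x,y:[(x+.5)/6.314-.5+255,(y+.5)/6.316-.5+280]
L=np.array([[72,25,-25],[72,-25,-25],[-133,0,0]])/1000
T=np.array([t(688,99),t(738,244),t(66,385)])
S=np.array([s(288,58),s(139,58),s(243,540)])
def mod(v):
    c,n=np.cos(v[2]),np.sin(v[2]);R=np.array([[c,-n,0],[n,c,0],[0,0,1]])
    return L@R.T+[v[0],v[1],.04]
for lab,ns in(("top",["top"]),("both",["top","side"])):
  for flip in (1,-1):
    L[:,1]*=flip
    f=lambda v:np.concatenate([(proj(P[n],mod(v))-{"top":T,"side":S}[n]).ravel() for n in ns])
    r=least_squares(f,[.42,.25,-1.3]);print(lab,flip,r.x,np.round(r.fun,2).tolist())
    L[:,1]*=flip
v=r.x
print(plane(P["top"],[162,256.8],.04),plane(P["side"],[298.3,328.8],.04))
```

```text
top 1 [ 0.5235893   0.28791905 -1.31453867] [0.07, -0.09, -0.21, 0.09, 0.14, 0.0]
top -1 [ 0.52384449  0.28794684 -1.31170268] [6.03, 18.03, -6.25, -18.37, 0.16, 0.04]
both 1 [ 0.52268583  0.28698292 -1.31327134] [0.43, 0.2, 0.18, 0.37, 0.54, 0.4, -23.79, 1.18, 23.04, 0.69, -0.23, -1.57]
both -1 [ 0.52267342  0.28748996 -1.31387225] [6.23, 18.54, -6.01, -17.89, 0.33, 0.39, -0.57, 0.86, -0.23, 1.34, -0.33, -1.33]
[[0.50469408 0.28207687 0.04      ]] [[0.49465232 0.33848281 0.04      ]]
```

```bash
python3 -m crank '[8.5,0,0,0,-0.0872, 8.5,0,0,0,-0.0872, 8.5,0,0,0,-0.0872, 8.5,0,0,0,-0.0872, 8.5,0,0,0,-0.0872, 8.5,0,0,0,-0.0872, 8.5,0,0,0,-0.0872, 8.5,0,0,0,-0.0872]' 20
python3 -m crank '[8.5,0,0,0,-0.0872, 8.5,0,0,0,-0.0872, 8.5,0,0,0,-0.0872, 8.5,0,0,0,-0.0872, 8.5,0,0,0,-0.0872, 8.5,0,0,0,-0.0872, 8.5,0,0,0,-0.0872, 8.5,0,0,0,-0.0872]'
python3 -m crank '[8.5,2.8,2,0,0, 8.5,2.8,2,0,0, 8.5,2.8,2,0,0, 8.5,2.8,2,0,0, 8.5,2.8,2,0,0, 8.5,2.8,2,0,0, 8.5,2.8,2,0,0, 8.5,2.8,2,0,0]'
```

```text
time_s: 1.97
position: [0.2307, -0.4993, 0.2313]
tool_rot: [[0.422, 0.906, 0.0], [0.906, -0.422, 0.0], [0.0, -0.0, -1.0]]
ft_force: [0.3, 0.2, -0.8]
grip_width: 0.085
gripper_force: 0.0
time_s: 2.63
position: [0.2307, -0.4992, 0.2313]
tool_rot: [[-0.259, 0.966, -0.0], [0.966, 0.259, 0.0], [0.0, -0.0, -1.0]]
ft_force: [-0.5, 0.7, -0.8]
grip_width: 0.085
gripper_force: 0.0
time_s: 3.3
position: [0.3286, -0.2404, 0.2315]
tool_rot: [[-0.254, 0.967, 0.0], [0.967, 0.254, -0.0], [-0.0, 0.0, -1.0]]
ft_force: [0.0, 0.1, 0.7]
grip_width: 0.0854
gripper_force: 0.0
```

```bash
python3 -m crank '[7,2.88,2.01,0,0, 7,2.88,2.01,0,0, 7,2.88,2.01,0,0, 7,2.88,2.01,0,0, 7,2.88,2.01,0,0, 7,2.88,2.01,0,0, 7,2.88,2.01,0,0, 7,2.88,2.01,0,0]'
python3 -m crank '[6.5,2.88,2.01,0,0, 6.5,2.88,2.01,0,0, 6.5,2.88,2.01,0,0, 6.5,2.88,2.01,0,0, 6.5,2.88,2.01,0,0, 6.5,2.88,2.01,0,0, 6.5,2.88,2.01,0,0, 6.5,2.88,2.01,0,0]'
python3 -m crank '[6.5,0,0,3,0, 6.5,0,0,3,0, 6.5,0,0,3,0, 6.5,0,0,2,0, 6.5,0,0,1,0, 6.5,0,0,0,0, 6.5,0,0,0,0, 6.5,0,0,0,0]'
python3 - <<'E'
from h import *
from rig import env, optics
im=[]
for n,(x0,x1,y0,y1) in(("top",(90,240,180,300)),("side",(220,370,250,400))):
    p=optics.get_image(n);im.append(cv2.resize(p["color"][y0:y1,x0:x1,::-1],(400,320 if n=="top" else 400),interpolation=cv2.INTER_CUBIC))
im[0]=cv2.copyMakeBorder(im[0],0,80,0,0,0)
cv2.imwrite("pics/g1.png",np.hstack(im))
E
```

```text
time_s: 3.97
position: [0.4256, 0.0236, 0.2316]
tool_rot: [[-0.254, 0.967, 0.001], [0.967, 0.254, -0.0], [-0.0, 0.001, -1.0]]
ft_force: [0.7, -1.1, 0.4]
grip_width: 0.0701
gripper_force: 0.0
time_s: 4.63
position: [0.5225, 0.2874, 0.2313]
tool_rot: [[-0.255, 0.967, 0.0], [0.967, 0.255, -0.0], [-0.0, 0.0, -1.0]]
ft_force: [0.4, -1.1, 0.4]
grip_width: 0.065
gripper_force: 0.0
time_s: 5.3
position: [0.5231, 0.2857, 0.113]
tool_rot: [[-0.254, 0.967, 0.003], [0.967, 0.254, 0.001], [0.0, 0.003, -1.0]]
ft_force: [-0.1, -0.6, -0.5]
grip_width: 0.0654
gripper_force: 0.0
```

View pics/g1.png

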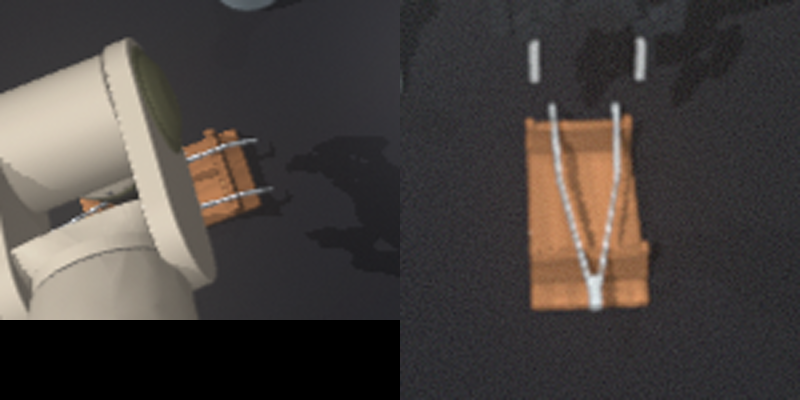

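The right panel shows the open pads centred over the forceps (pads at crop x 533/640, tips at 553/616). I'll go down and close.

```bash
python3 -m crank '[6.5,0.2,0,1.5,0, 6.5,0,0,1.5,0, 6.5,0,0,1.5,0, 6.5,0,0,1.5,0, 6.5,0,0,1.5,0, 6.5,0,0,1.0,0, 6.5,0,0,1.0,0, 6.5,0,0,0,0]'
python3 -m crank '[5.6,0,0,0,0, 5.2,0,0,0,0, 4.9,0,0,0,0, 4.7,0,0,0,0, 4.6,0,0,0,0, 4.5,0,0,0,0, 4.4,0,0,0,0, 4.4,0,0,0,0]'
python3 -m crank '[4.3,0,0,0,0, 4.2,0,0,0,0, 4.1,0,0,0,0, 4.0,0,0,0,0, 3.9,0,0,0,0, 3.9,0,0,0,0, 3.9,0,0,0,0, 3.9,0,0,0,0]' 30
```

```text
time_s: 6.07
position: [0.5213, 0.2872, 0.0151]
tool_rot: [[-0.254, 0.967, -0.002], [0.967, 0.254, -0.001], [-0.0, -0.002, -1.0]]
ft_force: [-0.1, -0.0, 0.2]
grip_width: 0.065
gripper_force: 0.0
time_s: 6.73
position: [0.5224, 0.2876, 0.0178]
tool_rot: [[-0.254, 0.967, 0.002], [0.967, 0.254, 0.001], [-0.0, 0.002, -1.0]]
ft_force: [-0.9, -0.6, 8.5]
grip_width: 0.0438
gripper_force: 9.4
time_s: 7.4
position: [0.5227, 0.2877, 0.0184]
tool_rot: [[-0.255, 0.967, 0.004], [0.967, 0.255, 0.001], [-0.0, 0.004, -1.0]]
ft_force: [-1.9, -0.2, 12.5]
grip_width: 0.0393
gripper_force: 12.4
```

```bash
python3 -m crank '[3.9,0,0,-0.1,0, 3.9,0,0,-0.3,0, 3.9,0,0,-0.6,0, 3.9,0,0,-1,0, 3.8,0,0,-1.5,0, 3.7,0,0,-1.5,0, 3.6,0,0,-1,0, 3.57,0,0,0,0]'
python3 - <<'E'
from h import *
from rig import env, optics
im=[]
for n,(x0,x1,y0,y1) in(("top",(90,240,180,300)),("side",(240,340,250,350))):
    p=optics.get_image(n);im.append(cv2.resize(p["color"][y0:y1,x0:x1,::-1],(400,320 if n=="top" else 400),interpolation=cv2.INTER_CUBIC))
im[0]=cv2.copyMakeBorder(im[0],0,80,0,0,0)
cv2.imwrite("pics/g2.png",np.hstack(im))
o=env.observe();print(o["position"],o["grip_width"],o["gripper_force"])
E
```

```text
time_s: 8.07
position: [0.5227, 0.2878, 0.0789]
tool_rot: [[-0.254, 0.967, 0.004], [0.967, 0.254, 0.001], [0.0, 0.004, -1.0]]
ft_force: [-0.0, 0.3, -1.3]
grip_width: 0.0361
gripper_force: 10.3
[0.52162013 0.28743503 0.07639886] 0.03543810166737935 10.307632237672806
```

View pics/g2.png

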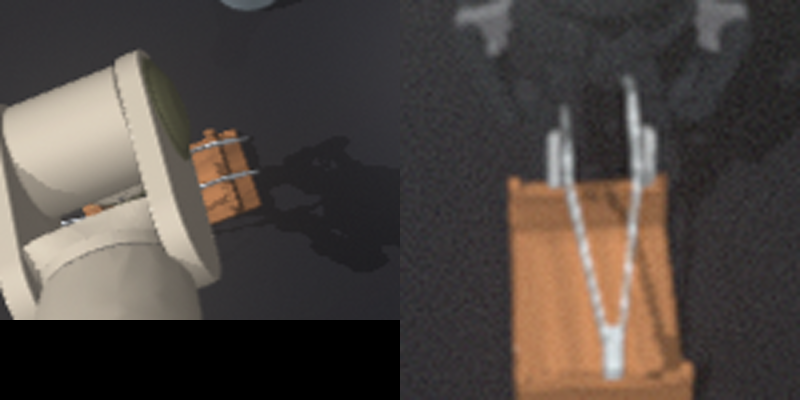

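The forceps came off the rest, held between the pads (side crop: butt at (613,372), bends at (565,108) and (628,75)). They may be slightly rotated in the grip, so I'll carry them over and then measure.

```bash
python3 -m crank '[3.57,0,0,0,0.05, 3.57,0,0,0,0.057, 3.57,-0.8,-0.25,-0.2,0, 3.57,-1.5,-0.45,0,0, 3.57,-2,-0.6,0,0, 3.57,-2.5,-0.75,0,0, 3.57,-2.5,-0.75,0,0, 3.57,-2.5,-0.75,0,0]'
python3 -m crank '[3.57,-2.5,-0.75,0,0, 3.57,-2.5,-0.75,0,0, 3.57,-2.5,-0.75,0,0, 3.57,-2.5,-0.75,0,0, 3.57,-2.5,-0.75,0,0, 3.57,-2.5,-0.75,0,0, 3.57,-2,-0.6,0,0, 3.57,-1.5,-0.4,0,0]'
python3 -m crank '[3.57,-0.8,-0.2,0,0, 3.57,-0.26,0,0,0, 3.57,0,0,0,0, 3.57,0,0,0,0, 3.57,0,0,0,0, 3.57,0,0,0,0, 3.57,0,0,0,0, 3.57,0,0,0,0]'
python3 - <<'E'
from h import *
from rig import env, optics, spotter
import pickle
P={n:optics.get_image(n) for n in("top","side")};P["o"]=env.observe()
pickle.dump(P,open("p1.pkl","wb"));print(P["o"]["position"],P["o"]["grip_width"])
im=[]
for n in("top","side"):
    c=P[n]["color"]
    for q in("point_a","forceps_butt","forceps_mid"):print(n,q,[(d["at"][0]*560,d["at"][1]*420,d["score"]) for d in spotter.look_for(P[n],q)[:3]])
    uv=proj(P[n],[[.4777,-.0319,.097]])[0];print(uv)
    x0,y0=(uv-50).astype(int);P[n+"0"]=(x0,y0)
    im.append(cv2.resize(c[y0:y0+100,x0:x0+100,::-1],(400,400),interpolation=cv2.INTER_CUBIC));print(x0,y0)
cv2.imwrite("pics/g3.png",np.hstack(im))
E
```

```text
time_s: 8.83
position: [0.5034, 0.1639, 0.0778]
tool_rot: [[-0.152, 0.988, -0.001], [0.988, 0.152, -0.0], [-0.0, -0.001, -1.0]]
ft_force: [-0.1, -0.8, -1.6]
grip_width: 0.036
gripper_force: 10.3
time_s: 9.5
position: [0.4766, -0.0276, 0.0779]
tool_rot: [[-0.15, 0.989, -0.001], [0.989, 0.15, 0.0], [0.0, -0.001, -1.0]]
ft_force: [1.1, 0.7, -0.1]
grip_width: 0.0362
gripper_force: 10.3
time_s: 10.17
position: [0.4772, -0.0361, 0.0783]
tool_rot: [[-0.15, 0.989, 0.0], [0.989, 0.15, 0.0], [0.0, 0.0, -1.0]]
ft_force: [0.1, 0.3, -1.1]
grip_width: 0.0355
gripper_force: 10.3
[ 0.47721389 -0.03625248  0.07832289] 0.03599502827614263
top point_a [(241.52800000000002, 264.306, 0.49)]
top forceps_butt [(238.896, 264.81, 0.62)]
top forceps_mid [(241.192, 264.6, 0.52)]
[289.48328514 253.90171101]
239 203
side point_a [(339.192, 219.11400000000003, 0.69), (339.192, 191.814, 0.56)]
side forceps_butt []
side forceps_mid [(335.328, 224.784, 0.45)]
[334.92235545 199.94505405]
284 149
```

View pics/g3.png

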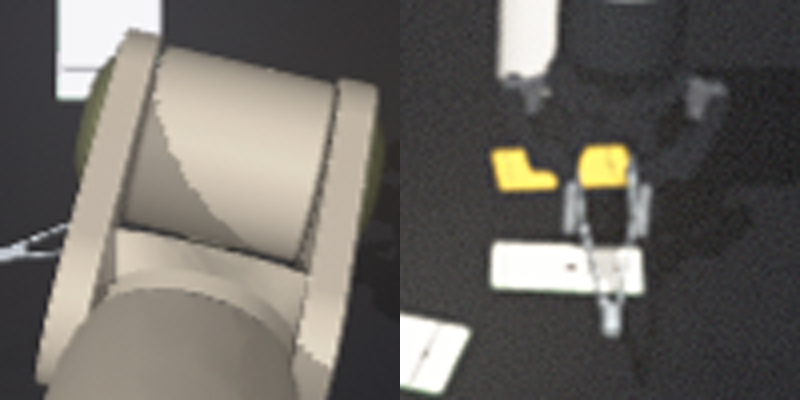

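The top view is blocked by the wrist. In the side view the forceps hang over the plate with the points facing away from the camera. If I turn them half round, so the gripper is on the plate's -y side, both cameras should see the points. First I'll check that joint 6 and the bottle allow it.

Run:
```python
from h import *
import pickle
P=pickle.load(open("p1.pkl","rb"));Q=pickle.load(open("p0.pkl","rb"))
print(P["o"]["q"]); print(plane(Q["side"],[[320,168]],0),plane(Q["top"],[[412,215],[420,206],[433,199]],0.0),plane(Q["top"],[[433,199]],.2))
```

```text
[-1.85564023e+01  2.52351489e+01  9.84132816e+01 -3.63686277e-05
  5.63506881e+01 -2.71876417e+01]
[[ 0.56296781 -0.36348557  0.        ]] [[ 0.55930426 -0.36474163  0.        ]
 [ 0.58118432 -0.38922278  0.        ]
 [ 0.59670319 -0.42614586  0.        ]] [[ 0.55929734 -0.35355707  0.2       ]]
```

```bash
python3 -m crank '[3.57,0,0,0,0.06, 3.57,0,0,0,0.12, 3.57,0,0,0,0.12, 3.57,0,0,0,0.12, 3.57,0,0,0,0.12, 3.57,0,0,0,0.12, 3.57,0,0,0,0.12, 3.57,0,0,0,0.12]'
python3 -m crank '[3.57,0,0,0,0.12, 3.57,0,0,0,0.12, 3.57,0,0,0,0.12, 3.57,0,0,0,0.12, 3.57,0,0,0,0.12, 3.57,0,0,0,0.12, 3.57,0,0,0,0.12, 3.57,0,0,0,0.12]'
python3 -m crank '[3.57,0,0,0,0.12, 3.57,0,0,0,0.12, 3.57,0,0,0,0.12, 3.57,0,0,0,0.12, 3.57,0,0,0,0.12, 3.57,0,0,0,0.12, 3.57,0,0,0,0.12, 3.57,0,0,0,0.12]'
python3 -m crank '[3.57,0,0,0,0.12, 3.57,0,0,0,0.12, 3.57,0.8,0,0,0.08, 3.57,2.5,0,0,0.001, 3.57,3.6,0,0,0, 3.57,3.6,0,0,0, 3.57,2.4,0,0,0, 3.57,1.0,-0.1,0,0]'
python3 - <<'E'
from h import *
from rig import env, optics
import pickle
P={n:optics.get_image(n) for n in("top","side")};P["o"]=o=env.observe()
pickle.dump(P,open("p2.pkl","wb"));print(o["time_s"],o["position"],o["tool_rot"],o["grip_width"])
im=[]
for n in("top","side"):
    uv=proj(P[n],[[.488,-.103,.04]])[0];x0,y0=(uv-40).astype(int)
    im.append(cv2.resize(P[n]["color"][y0:y0+80,x0:x0+80,::-1],(400,400),interpolation=cv2.INTER_CUBIC));print(x0,y0)
cv2.imwrite("pics/g4.png",np.hstack(im))
E
```

```text
time_s: 11.23
position: [0.4772, -0.0365, 0.0783]
tool_rot: [[0.686, 0.728, -0.0], [0.728, -0.686, 0.0], [0.0, -0.0, -1.0]]
ft_force: [-0.7, 0.6, 0.5]
grip_width: 0.0358
gripper_force: 10.3
time_s: 11.9
position: [0.4772, -0.0365, 0.0783]
tool_rot: [[0.99, -0.145, -0.0], [-0.145, -0.99, 0.0], [-0.0, -0.0, -1.0]]
ft_force: [0.4, 0.3, -1.1]
grip_width: 0.0359
gripper_force: 10.3
time_s: 12.57
position: [0.4772, -0.0365, 0.0783]
tool_rot: [[0.449, -0.893, 0.0], [-0.893, -0.449, 0.0], [-0.0, -0.0, -1.0]]
ft_force: [-0.1, 0.1, -0.7]
grip_width: 0.0359
gripper_force: 10.3
time_s: 13.23
position: [0.5001, -0.1768, 0.0783]
tool_rot: [[0.148, -0.989, 0.001], [-0.989, -0.148, -0.001], [0.001, -0.001, -1.0]]
ft_force: [0.2, 0.3, -0.3]
grip_width: 0.0359
gripper_force: 10.3
13.3333 [ 0.49983878 -0.17474355  0.07810201] [[ 1.48050139e-01 -9.88979848e-01  1.28232049e-04]
 [-9.88979856e-01 -1.48050136e-01  3.09371493e-05]
 [-1.16114448e-05 -1.31399163e-04 -9.99999991e-01]] 0.03611752374135221
276 209
293 163
```

View pics/g4.png

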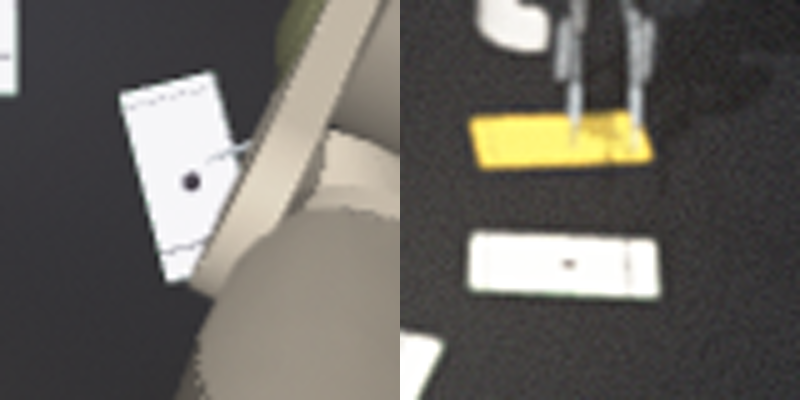

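Run:
```python
from h import *
import pickle
from scipy.optimize import least_squares
P=pickle.load(open("p2.pkl","rb"));o=P["o"]
tb_t=np.array([317.2,240.8]);tb_s=np.array([327.6,191.6]);ta_s=np.array([339.6,193.0])
f=lambda X:np.r_[proj(P["top"],X)[0]-tb_t,proj(P["side"],X)[0]-tb_s]
r=least_squares(f,[.5,-.1,.07]);print("tip+x",r.x,r.fun)
R=o["tool_rot"];fx=-R[:,0];fy=R[:,1] # +x-side tip is -fy
m=o["position"].copy()
for z in (.095,.099):
  m[2]=z
  for s in(-1,1):
    X=m+fx*.072+fy*.016*s-[0,0,.025];print(z,s,X,proj(P["top"],X),proj(P["side"],X))
for z in(.064,.068,.072,.076):print(z,plane(P["side"],[tb_s,ta_s],z).round(4).tolist(),plane(P["top"],tb_t,z))
sp=np.array([504.2,-100.6,2])/1e3;st=sp-np.array([.98886,.1488,0])*.0318
print(proj(P["side"],[st,sp]),proj(P["top"],[st,sp]))
```

```text
tip+x [ 0.50515886 -0.10290539  0.07481714] [ 0.01275023  0.09847867 -0.10594679 -0.02148729]
0.095 -1 [ 0.50500284 -0.1011682   0.07000294] [[316.33401617 241.27723222]] [[327.35739272 193.47035406]]
0.095 1 [ 0.47335549 -0.10590581  0.06999873] [[319.6981277  254.04190507]] [[339.52412417 193.94792113]]
0.099 -1 [ 0.50500284 -0.1011682   0.07400294] [[316.47839631 241.06913389]] [[327.4414503  192.18477142]]
0.099 1 [ 0.47335549 -0.10590581  0.07399873] [[319.85487501 253.87654608]] [[339.63227013 192.66052647]]
0.064 [[0.5068, -0.1204, 0.064], [0.4745, -0.1204, 0.064]] [[ 0.50668955 -0.10401528  0.064     ]]
0.068 [[0.5061, -0.1139, 0.068], [0.474, -0.1139, 0.068]] [[ 0.50621288 -0.10360316  0.068     ]]
0.072 [[0.5054, -0.1074, 0.072], [0.4735, -0.1074, 0.072]] [[ 0.50573622 -0.10319104  0.072     ]]
0.076 [[0.5047, -0.1009, 0.076], [0.473, -0.101, 0.076]] [[ 0.50525956 -0.10277892  0.076     ]]
[[337.9424292  215.23040977]
 [326.23847847 214.73351786]] [[316.99178055 256.94325542]
 [313.83610537 244.93886444]]
```

The side crop shows both points clearly (575,145) and (635,152). Triangulation gives tip z ≈ 74 mm and a gap of about 32 mm, matching the nominal grasp. I'll lower them to about 1 cm above the plate and check again.

```bash
python3 -m crank '[3.57,0,0,0.4,0, 3.57,0,0,0.8,0, 3.57,0,0,1,0, 3.57,0,0,1,0, 3.57,0,0,1,0, 3.57,0,0,0.8,0, 3.57,0,0,0.6,0, 3.57,0,0,0.3,0]'
python3 -m crank '[3.57,0,0,0.2,0, 3.57,0,0,0.1,0, 3.57,0,0,0,0, 3.57,0,0,0,0, 3.57,0,0,0,0, 3.57,0,0,0,0, 3.57,0,0,0,0, 3.57,0,0,0,0]'
python3 - <<'E'
from h import *
from rig import env, optics
import pickle
P={n:optics.get_image(n) for n in("top","side")};P["o"]=o=env.observe()
pickle.dump(P,open("p3.pkl","wb"));print(o["time_s"],o["position"],o["grip_width"])
im=[]
for n,w in(("top",50),("side",50)):
    uv=proj(P[n],[[.488,-.103,.008]])[0];x0,y0=(uv-[w/2,w/2]).astype(int)
    im.append(cv2.resize(P[n]["color"][y0:y0+w,x0:x0+w,::-1],(400,400),interpolation=cv2.INTER_CUBIC));print(x0,y0)
cv2.imwrite("pics/g5.png",np.hstack(im))
E
```

```text
time_s: 14.0
position: [0.4994, -0.1733, 0.0182]
tool_rot: [[0.15, -0.989, -0.001], [-0.989, -0.15, 0.001], [-0.001, 0.001, -1.0]]
ft_force: [-0.5, -0.5, -0.8]
grip_width: 0.0357
gripper_force: 10.3
time_s: 14.67
position: [0.4998, -0.1736, 0.0164]
tool_rot: [[0.15, -0.989, 0.0], [-0.989, -0.15, -0.0], [0.0, -0.0, -1.0]]
ft_force: [0.0, -0.3, -0.2]
grip_width: 0.0361
gripper_force: 10.3
14.7667 [ 0.49973622 -0.17362702  0.01639114] 0.03609126753076868
290 225
307 188
```

View pics/g5.png

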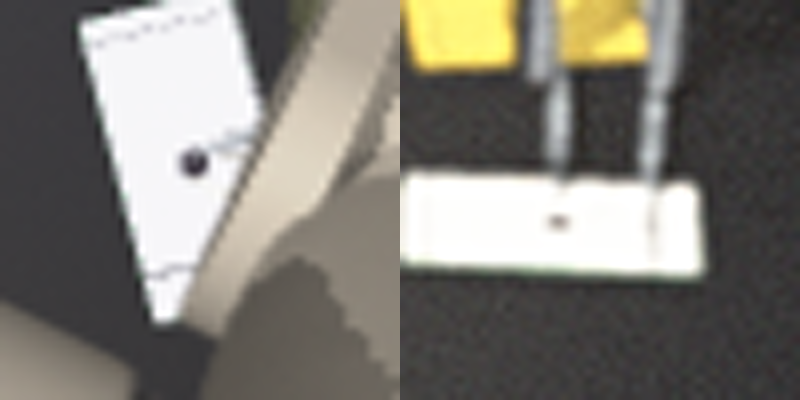

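Run:
```python
from h import *
import pickle
P=pickle.load(open("p3.pkl","rb"));Q=pickle.load(open("p0.pkl","rb"));o=P["o"]
R=o["tool_rot"];fx=-R[:,0];fy=R[:,1];m=o["position"]
X=np.array([m+fx*.072+fy*.0159*s-[0,0,.004] for s in(-1,1)]);print(X)
sp=np.array([.5042,-.1005,.002]);st=sp-np.array([.98886,.1488,0])*.0318
for n in("side","top"):print(n,"tips",proj(P[n],X).round(1).tolist(),"spot,start",proj(P[n],[sp,st]).round(1).tolist())
g=lambda p,n:cv2.cvtColor(p[n]["color"],cv2.COLOR_RGB2GRAY).astype(int)
d=g(P,"side")-g(Q,"side")
print("side cols 322-343 rows 206-219");print(d[206:220,322:344])
d=g(P,"top")-g(Q,"top")
print("top cols 310-324 rows 238-250");print(d[238:250,310:325])
```

```text
[[ 0.50464191 -0.10005567  0.01238726]
 [ 0.47320263 -0.10483183  0.01238403]]
side tips [[326.3, 211.7], [338.0, 212.2]] spot,start [[326.2, 214.8], [337.9, 215.3]]
top tips [[313.9, 244.3], [317.1, 256.4]] spot,start [[313.8, 244.9], [317.0, 256.9]]
side cols 322-343 rows 206-219
[[ -1  -8  18  73 110  82  26 -19 -14   5  -7  -7  -9  -6  22 103 129  85
    7 -19  -8  -2]
 [ -3   4   7  59  81  69  15 -10 -12   0   4  -3  -6 -11  32 116 140  78
    9 -16  -4   2]
 [ -3  -7   2  31  51  40   2  -6 -11  -6  -2  -1   4  -7  28  98 117  59
   -9  -4  -7   0]
 [  2   4   3  14  22   8 -15  -4  -2   1   2 -10  -6  -9  24  81  99  36
  -11  -1   3  -4]
 [  6   3  -5  -2 -20 -42 -30  -1   7   2  -5  -7  -3  -1   4  40  52  -3
  -24  -1   5   3]
 [  0   0   0   0 -16 -36 -16  -1   2   0  -1  -3   0   4   2  20   5 -51
  -28   3   7   5]
 [  0   0   0   0  -6  -8   0   0   0   0   0   0   0   0   0   6  -4 -26
    0   0   0   5]
 [  1   1   1  -1  -2   0   0   1   1  -1  -1   0   0   0   0   5  -1  -9
    0   0   0   0]
 [  1   0   1   1   1   4   2   0  -1   0   0   0   1   0   1   2  -1  -3
[... 776 characters left out ...]
0   -1    0    0    0  -27  -28  -31  -59 -101  -35
   141]
 [   0    0    1    0    1    0  -14  -18  -39  -53  -70 -102 -119  -25
   127]
 [   0    1    1    1   23    5  -35  -54  -50  -35  -24  -84 -135    1
   124]
 [   1    0    1    2   41   -4   -6  -24  -35  -31  -65 -108  -99   -5
   110]
 [   0    1    2    3   12    1    0   -1   -2  -13  -78 -132  -49  -27
    63]
 [   1    1    2    3    3    1    0    0    1  -36 -104  -97  -43  -30
    37]
 [   1    1    0   -1   -1   -1    1    1    1  -59 -133  -50  -32  -32
    16]
 [   1    0    1    0    0    0    0    0  -20  -90 -100  -46  -34  -34
   -18]
 [   1    1    1    1    1    1    0    0  -55 -128  -56  -35  -37  -36
   -34]]
```

The view agrees with the model to within about 1 mm. In the side image the points are at columns 326.1 and 337.7, with the marks at 326.2 and 337.9. In the top image the tip lies on the spot near (314,244). I'll make the final 4.5 mm descent with tiny trims.

```bash
python3 -m crank '[3.55,0,0.03,0.1,0, 3.54,0,0,0.1,0, 3.54,0,0,0.1,0, 3.54,0,0,0.1,0, 3.54,0,0,0.05,0, 3.54,0,0,0,0, 3.54,0,0,0,0, 3.54,0,0,0,0]'
python3 -m crank '[3.54,0,0,0,0, 3.54,0,0,0,0, 3.54,0,0,0,0, 3.54,0,0,0,0, 3.54,0,0,0,0, 3.54,0,0,0,0, 3.54,0,0,0,0, 3.54,0,0,0,0]'
python3 - <<'E'
from h import *
from rig import env, optics
import pickle
P={n:optics.get_image(n) for n in("top","side")};o=env.observe();Q=pickle.load(open("p0.pkl","rb"))
print(o["time_s"],o["position"],o["grip_width"],o["ft_force"])
R=o["tool_rot"];fx=-R[:,0];fy=R[:,1];m=o["position"]
X=np.array([m+fx*.072+fy*.0159*s-[0,0,.004] for s in(-1,1)]);print(X)
for n in("side","top"):print(n,proj(P[n],X).round(1).tolist())
g=lambda p,n:cv2.cvtColor(p[n]["color"],cv2.COLOR_RGB2GRAY).astype(int)
print((g(P,"side")-g(Q,"side"))[206:219,322:344]);print((g(P,"top")-g(Q,"top"))[240:249,310:323])
E
```

```text
time_s: 15.43
position: [0.4994, -0.1737, 0.0118]
tool_rot: [[0.15, -0.989, 0.0], [-0.989, -0.15, -0.0], [0.0, -0.0, -1.0]]
ft_force: [-0.1, -0.4, -0.3]
grip_width: 0.0354
gripper_force: 10.5
time_s: 16.1
position: [0.4994, -0.1737, 0.0118]
tool_rot: [[0.15, -0.989, -0.0], [-0.989, -0.15, -0.0], [0.0, 0.0, -1.0]]
ft_force: [0.1, -0.3, -0.2]
grip_width: 0.0356
gripper_force: 10.5
16.2 [ 0.49942236 -0.17366356  0.01183255] 0.03573904767163635 [-0.12421258  0.07230385 -1.30880276]
[[ 0.50432839 -0.10009223  0.00783268]
 [ 0.47288908 -0.10486824  0.0078323 ]]
side [[326.3, 213.1], [338.0, 213.6]]
top [[313.8, 244.6], [317.0, 256.7]]
[[ -5  -4  14  80 143 131  49 -18  -6   1  -2  -2 -13 -12  32 128 154  88
    7 -22   1  -7]
 [  6  -2   6  76 133 136  41 -13  -8  -6  -1 -11 -11  -9  37 124 157  88
   12 -16   1   6]
 [ -3  -3   9  63 116 110  36 -10  -6   0  -8  -4  -3  -8  36 118 150  92
   10 -12  -6  -2]
 [  5  -1  -5  10  35  34  -2  -7  -2  -1   0   0  -5 -13  32 104 134  71
    3   0   3 -12]
 [  6   0  -3 -16 -36 -42 -24  -1   1  -5 -10  -1  -5   4   8  47  57   0
  -23   2   2  -5
[... 659 characters left out ...]
  0   1   1   0   0   0   0   1   1   1   1   0   0   0   2   4   3
    0   1   0   1]]
[[   1    1    0    1    0    1    0    0   -1    0    1    1  -10]
 [   1    1    1    0    0    1    0    0    1  -14  -22  -37  -87]
 [   1    0    1    1    0    1    1  -24  -38  -43  -52  -86 -116]
 [   0    0    1    0    1   -6  -17  -52  -70  -53  -87 -116 -134]
 [   0    1    2    0   86   25  -78  -50  -38  -34  -78 -116 -102]
 [   1    1    2    4   30   12   -7   -3   -2  -14  -79 -134  -50]
 [   1    1    2    1    0    1    0    0    1  -36 -105  -98  -43]
 [   0    1    1    0    1    0    0    0    0  -60 -135  -54  -33]
 [   1    0    1    0    0    0    0    0  -20  -90 -100  -46  -35]]
```

```bash
python3 -c "
from rig import env
print(env.close_job())"
```

```text
the job is handed in; nothing more can be done
None
```

The job is handed in at about 16 s: the gripper is still holding the forceps, squeezed to about 32 mm, with one point over the start dot and the other over the spot centre. By my measurements each point is within about 1 mm sideways and roughly 4–6 mm above the plate, with no sign of touching it; the glassware was left alone.

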